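# Check a clamped stop with an engineer's square

## Task

Check the sliding stop on the setting plate for squareness. First turn the stop's wing knob clockwise until the stop is clamped tight where it stands, then pick up the engineer's square and press it into the corner, its stock flat on the plate and its end and blade flush against the stop's ground face, without shoving the stop along or disturbing the ring gauge, the loupe and the gauge block. Finish while still gripping the square and pressing it steadily into the corner: do not let go.

Things in the scene. Friction and masses are not known exactly. Their poses are not given: they have to be found in the camera images.
- fixture: The squaring fixture, fixed to the bench: a flat steel plate 110 mm wide (its x), 240 mm long (its y), top face 22 mm above the bench. Origin: centre of its underside; z is up, +y points along the plate to the stop's end. A tall fixed microscope stands to the right of it (world y -0.10 to -0.45, from world x = 0.58 on): carry the arm past in front of it.
- setting_plate: The ground top slab of that fixture, 110 x 240 mm and 10 mm thick. Origin: centre of the slab's underside, so its top face is at its z = +10 mm. Axes as the fixture's.
- stop: The sliding stop: a grey saddle 128 mm wide (x), 58 mm long, straddling the plate, with an upright block whose bright ground face (66 mm wide, 77 mm high) is the plane y = 0 and looks to -y, to the open plate; the block lies at +y. Origin: middle of the face's foot, level with the plate's top. Loose, it slides along the plate's y at about 2.5 N; clamped it stands over 25 N.
- clamp_knob (a joint): Angle of the stop's wing knob, rad: grows as it turns clockwise seen from above. Starts loose between 0.1 and 0.5; the screw's foot meets the plate at about 0.9, it is tight from 1.3 and stops at 1.7. It takes up to 0.2 N m, so it lags the gripper by 0.1 to 0.2 rad, and it stays where it is left.
- clamp_grip (a point): Centre of the knob's wing, the point to grip, on the upright knob axis, 30 mm behind the face, 102 mm above the plate. Turns with the knob: the wing is an upright bar 12 mm thick (this frame's x), 46 mm long (y) and 24 mm high, 12 mm each way from this point. At joint value 0 its axes are the stop's.
- square: The loose engineer's square, 0.3 to 0.6 kg, standing on its stock: a dark bar 20 mm wide (x), 110 mm long (y), 24 mm high. The bright blade, 5 mm thick, 20 mm wide, rises from the stock's +y end to 105 mm. Origin: middle of the stock's underside; the flush outer end of stock and blade is the plane y = +55 mm. z is up. Grip the stock across its width between y = -50 and 0 mm.
- square_heel (a point): The square's outer corner: foot of its outer end, at y = +55 mm, z = 0 of the square.
- square_top (a point): Top of the blade's outer edge, 105 mm above the heel.
- ring_gauge: Bystander: a steel ring 43 mm across and 14 mm high on the bench. Origin: centre of its underside.
- loupe: Bystander: a black eyepiece 36 mm across and 35 mm high, standing on the bench. Origin: centre of its underside.
- gauge_block: Bystander: a steel gauge block 35 x 18 x 10 mm lying on the bench. Origin: centre of its underside.
Things that resemble listed ones, but are neither listed nor needed, are in the scene too. Several things look just like the square: the one meant starts farthest to the robot's right.

How it is judged:
On the way, in this order (a step that is already met when the one before it is completed fails the run):
1. the wing knob is turned tight while the square still stands on the bench (value of joint clamp_knob above 1.3 rad and distance of square_heel from where it was at the start of the episode below 0.02 m), for 0.2 s.
2. the square is lifted in the gripper (height (world z) of each of square_heel, square above 0.015 m and contact force between square and the fingers above 2 N), for 0.2 s.
At the end, for the whole second after the job is handed in: Knob over 1.3 rad, stop within 10 mm of its start; the gripped square bears with over 2 N on the plate and on the stop: heel within 2 mm of both and 25 mm of mid-face, blade top within 3 mm of the face, toe down within 2 mm, upright to 0.025 rad, in line to 0.04 rad, at rest (value of joint clamp_knob above 1.3 rad and distance of stop from where it was at the start of the episode below 0.01 m and contact force between square and the fingers above 3 N and contact force between square and setting_plate above 2 N and contact force between square and stop above 2 N and angle between the z axis of square and the z axis of setting_plate, either way round below 0.025 rad and angle between the y axis of square and the y axis of stop, either way round below 0.04 rad and y of square_heel in the frame of stop above -0.002 m and y of square_top in the frame of stop above -0.003 m and z of each of square_heel, square in the frame of stop below 0.002 m and x of square_heel in the frame of stop between -0.025 and 0.025 m and y of square in the frame of stop below -0.05 m and linear speed of square below 0.01 m/s); the arm keeps its last pose, push and grip.
It fails at once if the ring gauge, the loupe or the gauge block is displaced by more than 20 mm (distance of any of ring_gauge, loupe, gauge_block from where it was at the start of the episode above 0.02 m).
It fails at once if the stop is shoved more than 15 mm along its plate (distance of stop from where it was at the start of the episode above 0.015 m).
It also fails if it takes over 61 s, if anything falls off the work surface, if the arm or the gripper's body presses on something with over 40 N, if the wrist force passes 120 N, or if a joint passes its speed limit or range.

## Robot

A 7-joint arm with a two-finger parallel gripper is mounted at the origin on a cart in front of the work surface, level with it; the furniture and walls round the work are solid. World frame = base frame: x ahead of the robot, y to its left, z up, the work surface at z = 0. Lengths are in m, angles in rad, forces in N, time in s.
With the tool pointing down it reaches from about 0.4 to 0.85 m from the base axis. Payload 10.4 kg.
Tool frame: the origin (TCP) lies at the very end of the fingers, on their centre line; the grasp point (between the pads) lies 19 mm behind it; z points along the fingers, y is the line along which they close (so a half turn about z gives the same grasp; the last joint's range is limited). The gripper opens to 85 mm and grips with 20 to 120 N. Pads are 22 mm wide; open, the fingers measure 114 mm over their backs; the gripper's body (76 mm by 85 mm) begins 54 mm behind the grasp point. The pads swing forward as they close: fully open they stand 13 mm farther back than shut.
Start: joints at [1.107, 0.332, -0.065, 1.46, 0.022, 1.35, -0.088], TCP at [0.267, -0.565, 0.231] pointing down, gripper open.
Joint ranges: [-2.6, 2.6], [-0.5, 2.12], [-1.47, 1.34], [0.16, 2.42], [-1.27, 4.41], [0.06, 2.06], [-2.6, 2.6]. Speed limits (rad/s): [2.22, 2.22, 2.79, 2.79, 3.14, 3.14, 3.14].

## Interface

Orientations are given as a unit quaternion [x, y, z, w].
In Python, from workcell import manip, vision, order gives the robot as it stands. The module is installed in compiled form; this text tells all that it offers.
- The arm moves only by the tool move_arm, never from a script. Its argument "motion" is a list of rows, each a list of 3 entries, a list of its own where there are three numbers: the shift along the tool's x, y, z scaled (see below), then the turn, a rotation vector about the tool's x, y, z scaled (see below), then the opening, from -1 (shut) to 1 (fully open). In form: [[[dx, dy, dz], [wx, wy, wz], hand], ...]. A call has 1 to 12 rows; each row shifts and turns the commanded pose from where the row before left it, along the tool's axes as they then stand; what a row does not reach is not made up. The controller multiplies each number of a shift by 0.75 m and each number of a turn by pi/4 rad. A row lasts 1/10 s, in which the tool goes at most 50 mm and 8.59 degrees, less where a joint would pass 70% of its speed; a pose out of reach is approached as far as the arm can. A call with a number of a shift or a turn outside -1 to 1 is refused whole. A call with a gripper value outside its range is refused whole. The fingers move at their own pace and stop on an object; "newtons" is the grip in N (left out, the last holds). Time passes only in rows, so rows that do not move let the fingers close. It gives the time, the measured TCP pose, the force, the opening and the grip force at its end, in the units of the state.
- manip.get_obs(): the state, without advancing time (a new reading comes with each control period).
- vision.camera(name): name is "scene" or "top" or "wrist"; returns a dict with "pixels" (384x512x3 uint8, red, green, blue), "fx", "fy", "cx", "cy" (pixels), "R" (3x3) and "t" (3): a world point X has camera coordinates R X + t. Camera axes: x right, y down, z forward; pixel columns grow to the right and rows downward; lengths in m; the calibration is good to about 2 mm. The wrist camera is an equidistant fisheye: a pixel r from the principal point sees the ray r / f radians off the axis. A picture is of the moment at which its call begins. There is no depth.
- order.hand_in(): hands the job in; it is judged then, once.
The state is a dict: "clock": time; "joint_pos": joint angles; "joint_velocities": joint speeds; "tau": joint torques, N m; "position": TCP position; "ee_rot": TCP orientation; "ft_force": force on the tool from outside, world axes, zero at the start; "torque": the same for the moment, N m; "grip_width": opening from 0.0 (shut) to 1.0 (fully open); "grasp_force": force on a finger pad.
Only numpy, scipy, OpenCV 4.12 (cv2) and the standard library are available. Lean on these libraries where they do the work, as an engineer would, in place of code of your own. Each camera call takes 0.05 s, during which the arm holds its last target. There are 200 camera calls.

## Working session

There is one attempt and no reset: what is moved stays moved. The work goes in short steps, Python scripts to look and compute and a tool call to move; the robot and the scene stay as the last step left them, time stands still between calls to the robot, and variables do not carry over. Pictures are saved under pics/ and viewed, at most 10 in all, crops included, and the job is handed in when it is done.

Besides the shell and the picture viewer there is one more tool, called after "Emit:" as name([rows], argument=value, ...), one row to a line, values as JSON. move_arm: Moves the arm, as the interface text tells. Its arguments: {"type":"object","properties":{"motion":{"type":"array"},"newtons":{"type":"number"}},"required":["motion"]}

```bash
mkdir -p pics; python3 - <<'E'
from workcell import manip, vision
import cv2, pickle, numpy as np
o=manip.get_obs(); print({k:np.round(v,3).tolist() for k,v in o.items()})
for n in("scene","top"):
    c=vision.camera(n); pickle.dump(c,open(f"{n}.pkl","wb"))
    cv2.imwrite(f"pics/{n}0.png",cv2.resize(c["pixels"][:,:,::-1],(800,600),interpolation=cv2.INTER_CUBIC))
    print(n,c["fx"],c["cx"],c["cy"],np.round(c["R"],3).tolist(),np.round(c["t"],3), np.round(-c["R"].T@c["t"],3))
E
```

```text
{'clock': 0.0, 'joint_pos': [1.107, 0.333, -0.065, 1.461, 0.022, 1.35, -0.088], 'joint_velocities': [-0.001, -0.001, 0.001, 0.0, 0.0, 0.0, -0.001], 'tau': [-0.003, -62.546, 0.047, -39.161, 0.016, 0.01, -0.0], 'position': [0.266, -0.565, 0.231], 'ee_rot': [0.976, 0.219, -0.0, -0.001], 'ft_force': [-0.501, 0.487, -0.568], 'torque': [-0.043, 0.015, -0.03], 'grasp_force': 0.0, 'grip_width': 1.0}
scene 385.5690246422073 251.02002412961215 190.9215881379329 [[-0.559, -0.829, -0.01], [-0.651, 0.446, -0.615], [0.514, -0.337, -0.789]] [0.367 0.383 0.751] [0.068 0.387 0.831]
top 378.8666293906305 259.2005127277716 188.9094243498943 [[-0.013, -1.0, -0.014], [-0.99, 0.015, -0.142], [0.143, 0.012, -0.99]] [0.077 0.558 1.14 ] [0.391 0.055 1.209]
```

View pics/scene0.png

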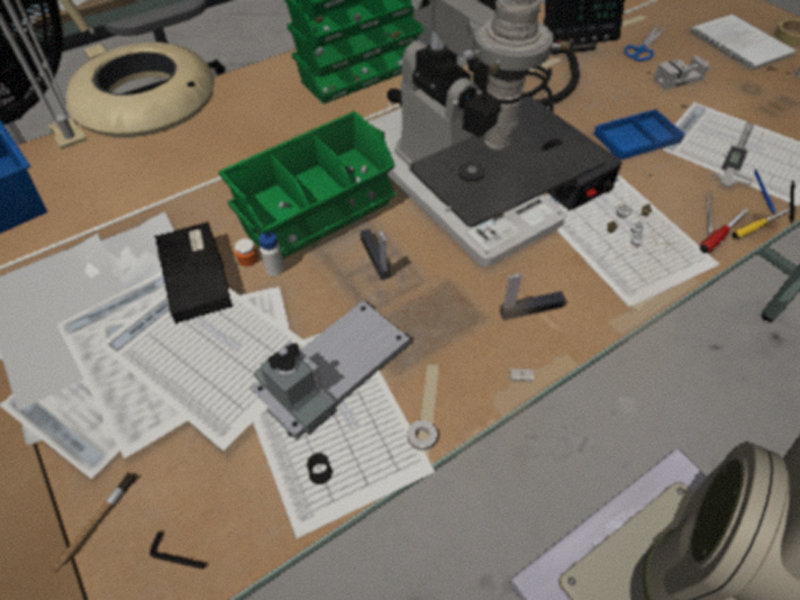

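View pics/top0.png

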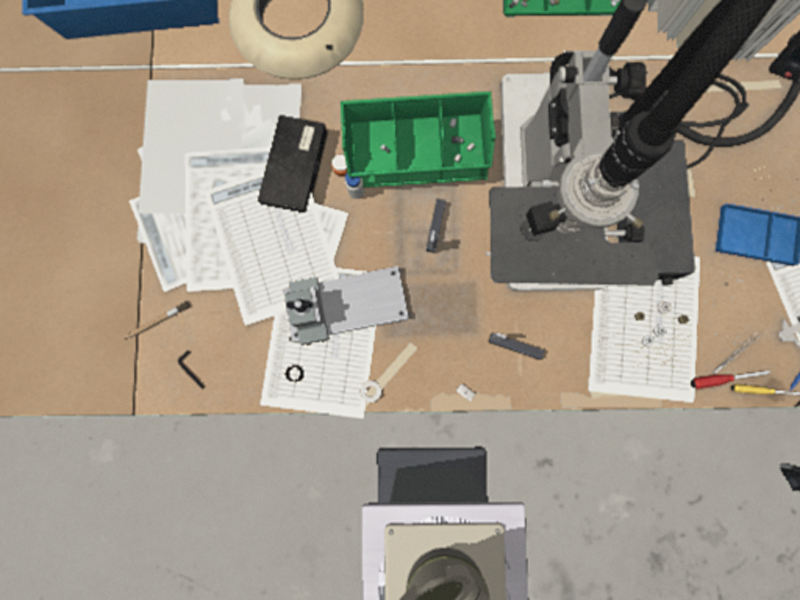

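The scene image shows the fixture at (330,370) with the stop at its left end. There are two square-like things, at (377,250) and (532,302). In the top image these are (437,225) and (517,346), with the fixture at (350,300). The hex key at (190,370) is not a square. The one farthest to the robot's right (-y, image right) is top (517,346), so I choose that one and check it in a close crop.

```bash
python3 - <<'E'
import pickle,cv2,numpy as np
def crop(n,u,v,w,s):
    im=pickle.load(open(n+".pkl","rb"))["pixels"][:,:,::-1]
    h=w*3//4; c=im[v:v+h,u:u+w]; c=cv2.resize(c,(400,300),interpolation=cv2.INTER_CUBIC)
    k=400/w
    for i in range(0,w,10):
        cv2.line(c,(int((i+.5)*k),0),(int((i+.5)*k),4 if i%50 else 10),(0,0,255),1)
        cv2.putText(c,str(u+i),(int(i*k),18),0,.3,(0,0,255),1)
    for j in range(0,h,10):
        cv2.line(c,(0,int((j+.5)*k)),(4,int((j+.5)*k)),(0,0,255),1); cv2.putText(c,str(v+j),(6,int(j*k)+6),0,.3,(0,0,255),1)
    return c
a=np.hstack([crop("scene",150,180,120,0),crop("top",175,160,100,0)])
b=np.hstack([crop("scene",310,165,60,0),crop("top",305,200,60,0)])
cv2.imwrite("pics/c1.png",np.vstack([a,b]))
E
```

```text
(no output)
```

View pics/c1.png

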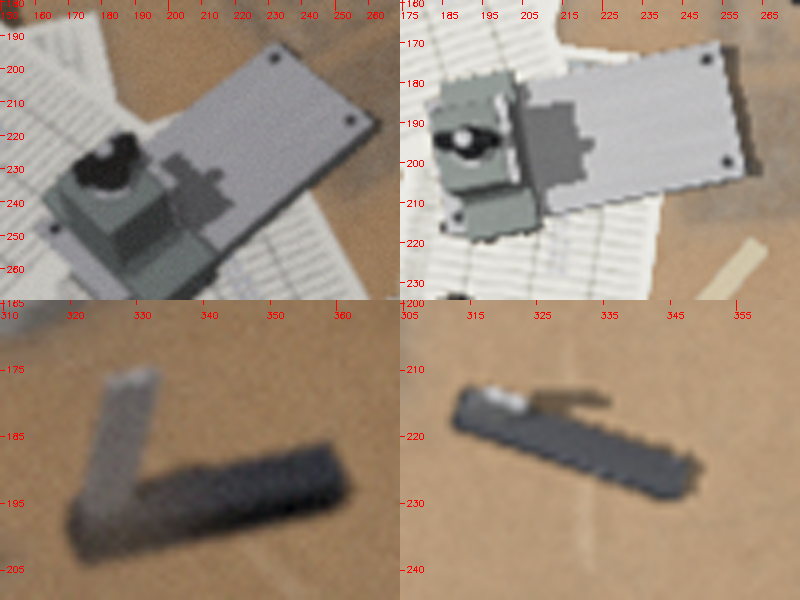

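The close crops confirm the choice: a dark stock with a bright blade at its left (+y) end (top native ~(331,221)). The knob wing is at top ~(191,194), scene ~(181,224). Next I fit poses from both views.

```bash
cat > h.py <<'E'
import numpy as np
from scipy.optimize import least_squares
from scipy.spatial.transform import Rotation as R
def proj(c,X):
    p=np.atleast_2d(X)@np.asarray(c["R"]).T+c["t"]
    return np.c_[c["fx"]*p[:,0]/p[:,2]+c["cx"],c["fy"]*p[:,1]/p[:,2]+c["cy"]]
def projf(c,X):
    p=np.atleast_2d(X)@np.asarray(c["R"]).T+c["t"]
    r=np.hypot(p[:,0],p[:,1]); th=np.arctan2(r,p[:,2])/np.maximum(r,1e-9)
    return np.c_[c["fx"]*th*p[:,0]+c["cx"],c["fy"]*th*p[:,1]+c["cy"]]
def world(q,P,z=None):
    z=q[3] if len(q)>3 else (z or 0)
    return np.asarray(P)@R.from_euler('z',q[2]).as_matrix().T+[q[0],q[1],z]
def fit(obs,q0):  # obs: (cam,P,uv,projector)
    f=lambda q:np.concatenate([(pr(c,world(q,P))-uv).ravel() for c,P,uv,pr in obs])
    s=least_squares(f,q0,loss='soft_l1'); return s.x,np.round(f(s.x).reshape(-1,2),1).tolist()
E
python3 - <<'E'
import pickle,numpy as np
from h import *
S=pickle.load(open("scene.pkl","rb"));T=pickle.load(open("top.pkl","rb"))
def px(n,x,y): # panel px -> native
    u0,v0,w,ox,oy=dict(a=(150,180,120,0,0),b=(175,160,100,400,0),c=(310,165,60,0,300),d=(305,200,60,400,300))[n]
    k=400/w; return [u0+(x-ox)/k-.5, v0+(y-oy)/k-.5]
sq=[(S,[[-.01,.055,0],[-.01,-.055,0],[0,.055,.105],[0,.035,.105],[.01,-.055,.024]],
     np.array([px('c',82,563),px('c',350,495),px('c',105,378),px('c',158,370),px('c',330,443)]),proj),
    (T,[[.01,.055,.024],[-.01,.055,.024],[-.01,-.055,.024],[.01,-.055,.024],[0,.035,.105]],
     np.array([px('d',463,387),px('d',455,425),px('d',680,500),px('d',693,460),px('d',527,405)]),proj)]
for q0 in([.35,-.1,-.3],[.35,-.1,-.3,0]): print(*fit(sq,q0))
fx=[(S,[[-.055,-.12,.022],[.055,-.12,.022]],np.array([px('a',378,125),px('a',280,43)]),proj),
    (T,[[-.055,-.12,.022],[.055,-.12,.022]],np.array([px('b',745,178),px('b',722,42)]),proj)]
for q0 in([.4,.15,.2],[.4,.15,.2,0]): print(*fit(fx,q0))
kn=[(S,[[0,0,0]],np.array([px('a',105,148)]),proj),(T,[[0,0,0]],np.array([px('b',464,138)]),proj)]
print(*fit(kn,[.4,.2,0,.12]))
E
```

```text
[ 0.45771099 -0.15209622 -0.34076456] [[-0.4, 0.6], [-2.2, 2.3], [0.4, 0.1], [0.1, -0.3], [-0.4, -1.0], [0.8, -0.3], [0.0, 0.1], [0.1, 0.2], [0.1, 0.1], [0.4, 0.2]]
[ 0.45734043 -0.15142942 -0.33710775  0.00195087] [[-0.4, 0.5], [-2.1, 2.1], [0.5, -0.1], [0.2, -0.6], [-0.4, -1.3], [0.6, -0.1], [-0.1, 0.2], [0.1, 0.3], [0.0, 0.1], [0.2, 0.3]]
[0.54634704 0.19096874 0.16448257] [[-0.7, -0.4], [-0.2, -0.6], [0.4, 0.8], [0.0, 0.9]]
[ 0.54810094  0.19001398  0.16627722 -0.00476211] [[-0.8, -0.1], [-0.3, -0.1], [0.7, 0.3], [0.3, 0.6]]
[0.53366206 0.26403001 0.00309908 0.134421  ] [[-0.2, -0.0], [0.2, 0.2]]
```

```bash
cat >> h.py <<'E'
def tool(psi): return R.from_euler('z',psi)*R.from_euler('x',np.pi)
def rows(p1,psi,n,p0=None,r0=None,dec=3):
    if p0 is None:
        from workcell import manip
        o=manip.get_obs(); p0,r0=np.array(o["position"]),R.from_quat(o["ee_rot"])
    p,r=np.array(p0,float),r0; rv=(r0.inv()*tool(psi)).as_rotvec(); out=[]
    for i in range(1,n+1):
        tp=p0+(np.array(p1)-p0)*i/n; tr=r0*R.from_rotvec(rv*i/n)
        d=np.round(r.inv().apply(tp-p)/.75,dec); w=np.round((r.inv()*tr).as_rotvec()/(np.pi/4),dec)
        p=p+r.apply(d*.75); r=r*R.from_rotvec(w*np.pi/4)
        out.append([(d+0).tolist(),(w+0).tolist()])
    print(*out,sep="\n"); print(np.round(p,4),r.as_quat().round(4)); return p,r
E
python3 -c "
from h import *
rows([.42,-.14,.29],1.23,12)"
```

```text
[[0.036, -0.035, -0.007], [0.0, 0.0, -0.084]]
[[0.037, -0.033, -0.006], [0.0, 0.0, -0.083]]
[[0.04, -0.031, -0.007], [0.0, 0.0, -0.084]]
[[0.042, -0.028, -0.006], [0.0, 0.0, -0.084]]
[[0.044, -0.025, -0.007], [-0.001, 0.0, -0.084]]
[[0.045, -0.022, -0.006], [0.0, 0.0, -0.083]]
[[0.046, -0.019, -0.007], [0.0, 0.0, -0.084]]
[[0.048, -0.016, -0.007], [0.0, 0.0, -0.084]]
[[0.048, -0.012, -0.006], [0.0, 0.0, -0.084]]
[[0.05, -0.01, -0.007], [0.0, 0.0, -0.083]]
[[0.049, -0.006, -0.006], [0.0, -0.001, -0.084]]
[[0.051, -0.003, -0.007], [0.0, 0.0, -0.084]]
[ 0.4203 -0.1398  0.2901] [ 8.167e-01  5.770e-01 -2.000e-04 -0.000e+00]
```

Emit:
move_arm([
  [[0.036, -0.035, -0.007], [0, 0, -0.084], 1],
  [[0.037, -0.033, -0.006], [0, 0, -0.084], 1],
  [[0.04, -0.031, -0.007], [0, 0, -0.084], 1],
  [[0.042, -0.028, -0.006], [0, 0, -0.084], 1],
  [[0.044, -0.025, -0.007], [0, 0, -0.084], 1],
  [[0.045, -0.022, -0.006], [0, 0, -0.083], 1],
  [[0.046, -0.019, -0.007], [0, 0, -0.084], 1],
  [[0.048, -0.016, -0.007], [0, 0, -0.084], 1],
  [[0.048, -0.012, -0.006], [0, 0, -0.084], 1],
  [[0.05, -0.01, -0.007], [0, 0, -0.083], 1],
  [[0.049, -0.006, -0.006], [0, 0, -0.084], 1],
  [[0.051, -0.003, -0.007], [0, 0, -0.084], 1],
])

```text
clock: 1.3
position: [0.4202, -0.1385, 0.2905]
ee_rot: [0.816, 0.578, -0.0, -0.0]
ft_force: [0.1, 0.5, 0.3]
grip_width: 1.001
grasp_force: 0.0
```

```bash
cat > w.py <<'E'
import sys,pickle,cv2,numpy as np
from workcell import manip,vision
from h import *
def shot(n):
    c=vision.camera("wrist"); pickle.dump(c,open(n+".pkl","wb"))
    im=cv2.resize(c["pixels"][:,:,::-1],(800,600),interpolation=cv2.INTER_CUBIC)
    cv2.imwrite(f"pics/{n}.png",im); o=manip.get_obs()
    print(o["clock"],np.round(o["position"],4),np.round(o["ee_rot"],4),np.round(o["joint_pos"],3),c["fx"],c["cx"],c["cy"],np.round(-c["R"].T@c["t"],3)); return c
E
python3 -c "
from w import *
c=shot('w1')
rows([.46,.15,.29],1.40,7)"
```

```text
1.35 [ 0.4227 -0.1321  0.2917] [8.124e-01 5.831e-01 1.000e-03 2.000e-04] [ 0.725 -0.084 -0.487  1.791 -0.041  1.423 -0.08 ] 297.3186396354542 261.8503356128434 189.92939343256336 [ 0.443 -0.075  0.433]
[[0.053, -0.01, 0.0], [0.0, 0.0, -0.028]]
[[0.054, -0.01, 0.001], [0.001, 0.0, -0.028]]
[[0.053, -0.008, 0.0], [0.0, -0.001, -0.029]]
[[0.054, -0.007, 0.001], [0.0, 0.0, -0.028]]
[[0.054, -0.005, 0.0], [0.0, 0.0, -0.028]]
[[0.054, -0.005, 0.0], [0.001, 0.0, -0.028]]
[[0.054, -0.003, 0.001], [0.0, -0.001, -0.028]]
[0.4602 0.1499 0.2897] [ 7.649e-01  6.441e-01 -1.000e-04  1.000e-04]
```

View pics/w1.png

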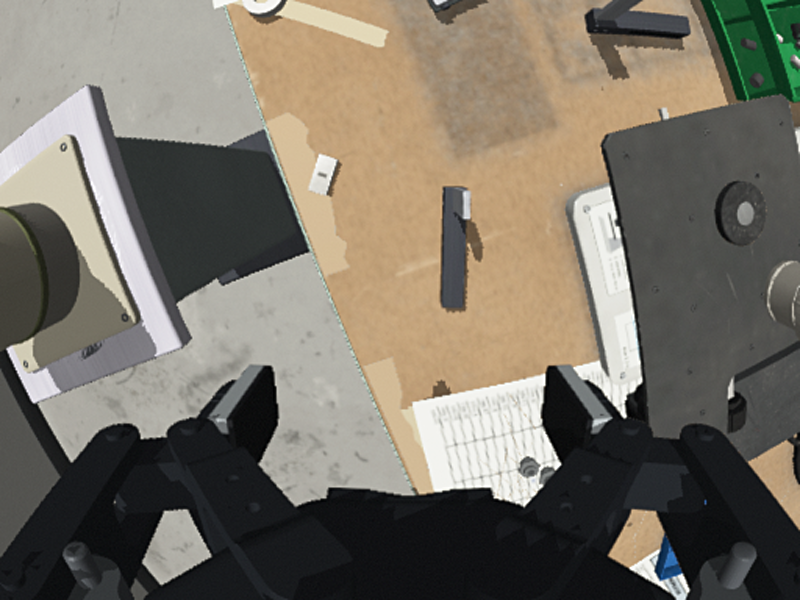

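The wrist picture shows the square at (455,248), blade at its upper end, clear of the microscope on the right. Next I look at the knob.

```bash
python3 -c "
from w import *
rows([.52,.14,.29],1.40,8)"
```

```text
[[0.048, 0.001, 0.0], [0.0, 0.0, -0.025]]
[[0.048, 0.002, 0.001], [0.001, 0.0, -0.024]]
[[0.048, 0.002, 0.0], [0.0, -0.001, -0.025]]
[[0.048, 0.004, 0.0], [0.0, 0.0, -0.025]]
[[0.048, 0.005, 0.001], [0.0, 0.0, -0.024]]
[[0.048, 0.005, 0.0], [0.0, 0.0, -0.025]]
[[0.048, 0.007, 0.0], [0.001, -0.001, -0.025]]
[[0.048, 0.007, 0.001], [0.0, 0.0, -0.024]]
[0.5201 0.1403 0.2897] [ 7.649e-01  6.441e-01 -1.000e-04  1.000e-04]
```

Emit:
move_arm([
  [[0.048, 0.001, 0], [0, 0, -0.025], 1],
  [[0.048, 0.002, 0], [0, 0, -0.025], 1],
  [[0.048, 0.002, 0], [0, 0, -0.025], 1],
  [[0.048, 0.004, 0], [0, 0, -0.025], 1],
  [[0.048, 0.005, 0], [0, 0, -0.025], 1],
  [[0.048, 0.005, 0], [0, 0, -0.025], 1],
  [[0.048, 0.007, 0], [0, 0, -0.025], 1],
  [[0.048, 0.007, 0], [0, 0, -0.025], 1],
  [[0, 0, 0], [0, 0, 0], 0.2],
  [[0, 0, 0], [0, 0, 0], 0.2],
  [[0, 0, 0], [0, 0, 0], 0.2],
])

```text
clock: 2.45
position: [0.5212, 0.1298, 0.2903]
ee_rot: [0.769, 0.639, -0.0, 0.0]
ft_force: [0.1, -0.7, -0.3]
grip_width: 0.602
grasp_force: 0.0
```

```bash
python3 -c "
from w import *
c=shot('w2')
P=[[.5337,.264,.134],[.5397,.2346,.022],[.5397,.2346,.099]]
print(projf(c,P)*800/512)"
```

```text
2.5 [0.5213 0.1296 0.2904] [ 7.694e-01  6.388e-01 -3.000e-04  3.000e-04] [ 0.37   0.187 -0.79   1.567  0.134  1.444 -0.614] 297.3186396354542 261.8503356128434 189.92939343256336 [0.535 0.196 0.433]
[[388.37759293  71.1811492 ]
 [407.08677866 129.0732393 ]
 [406.54065047 119.10576368]]
```

View pics/w2.png

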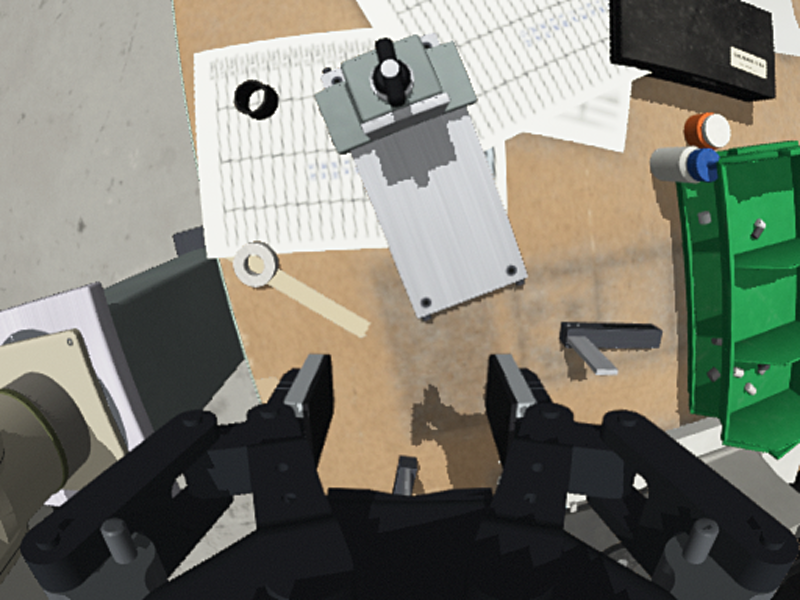

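The hub is at (390,70) with the wing running (385,40)–(398,103). The ground face is the bright band (362,122)–(447,100), and the plate's near corners are at (418,318) and (525,279). The loupe is at (256,99) and the ring at (255,264), both well clear. I refine from these.

```bash
python3 -c "
from w import *
c=pickle.load(open('w2.pkl','rb'));k=512/800
S=pickle.load(open('scene.pkl','rb'));T=pickle.load(open('top.pkl','rb'))
A=lambda *a:np.array(a,float)*k-.2
ob=[(c,[[-.055,-.12,.022],[.055,-.12,.022]],A((419,316),(525,279)),projf),
 (T,[[-.055,-.12,.022],[.055,-.12,.022]],np.array([[260.75,204],[255,170]]),proj),
 (S,[[-.055,-.12,.022],[.055,-.12,.022]],np.array([[262.9,217],[233.5,192.4]]),proj)]
q,e=fit(ob,[.547,.19,.165]);print(q,e)
w=[(c,[[0,.023,0],[0,-.023,0]],A((385,40),(398,103)),projf)]
f=lambda a:(projf(c,world([a[0],a[1],a[2]],[[0,.023,.136],[0,-.023,.136]]))-A((385,40),(398,103))).ravel()
s=least_squares(f,[.534,.264,-.17]);print('wing',s.x,s.fun)
g=lambda a:(projf(c,world([a[0],a[1],a[2]],[[-.033,0,.099],[.033,0,.099],[-.033,0,.022],[.033,0,.022]]))-A((362,122),(443,94),(367,136),(448,106))).ravel()
s=least_squares(g,[.54,.234,.165]);print('face',s.x,s.fun.round(1))
print('hub xy at z.136 from wrist'); h=lambda a:(projf(c,[[a[0],a[1],.136]])-A((390,69))).ravel(); print(least_squares(h,[.53,.26]).x)
"
```

```text
[0.54951474 0.19267049 0.15643337] [[-3.4, 1.0], [0.3, 0.2], [-0.3, 0.1], [-0.4, 0.2], [-1.8, -0.6], [-1.1, -1.0]]
wing [0.53547036 0.26361999 0.00731436] [-0.25684425 -1.30996679  0.23756015  1.22622588]
face [0.53943366 0.24320603 0.1662311 ] [-0.9  1.3  3.2 -0.7  1.8 -1.9 -4.6  1. ]
hub xy at z.136 from wrist
[0.53482028 0.26503082]
```

```bash
python3 -c "
from w import *
p,r=rows([.535,.2645,.19],1.49,5)
rows([.535,.2645,.113],1.49,3,p,r)"
```

```text
[[0.036, -0.003, 0.027], [0.0, 0.0, -0.027]]
[[0.036, -0.002, 0.027], [0.0, 0.0, -0.026]]
[[0.036, -0.002, 0.026], [0.0, 0.001, -0.027]]
[[0.036, -0.001, 0.027], [0.0, 0.0, -0.026]]
[[0.037, 0.0, 0.027], [0.0, 0.0, -0.027]]
[0.5347 0.2648 0.1899] [ 7.350e-01  6.781e-01 -0.000e+00  1.000e-04]
[[0.0, 0.0, 0.034], [0.0, 0.0, 0.0]]
[[0.0, 0.0, 0.034], [0.0, 0.0, 0.0]]
[[0.0, 0.0, 0.034], [0.0, 0.0, 0.0]]
[0.5347 0.2648 0.1134] [ 7.350e-01  6.781e-01 -0.000e+00  1.000e-04]
```

Emit:
move_arm([
  [[0.036, -0.003, 0.027], [0, 0, -0.027], 0.06],
  [[0.036, -0.002, 0.027], [0, 0, -0.026], 0.06],
  [[0.036, -0.002, 0.026], [0, 0, -0.027], 0.06],
  [[0.036, -0.001, 0.027], [0, 0, -0.026], 0.06],
  [[0.037, 0, 0.027], [0, 0, -0.027], 0.06],
  [[0, 0, 0], [0, 0, 0], 0.06],
  [[0, 0, 0], [0, 0, 0], 0.06],
  [[0, 0, 0], [0, 0, 0], 0.06],
])

```text
clock: 3.3
position: [0.5352, 0.2648, 0.1908]
ee_rot: [0.735, 0.678, 0.0, 0.001]
ft_force: [0.3, 0.5, -0.5]
grip_width: 0.528
grasp_force: 0.0
```

```bash
python3 -c "
from w import *
c=shot('w3')
n=c['pixels'][:,:,::-1]
u=projf(c,[[.535,.2645,.13]])[0];print(u,np.round(manip.get_obs()['ft_force'],1), projf(c,[manip.get_obs()['position']]))
cv2.imwrite('pics/w3c.png',cv2.resize(n[150:384,130:400],(800,600*1),interpolation=cv2.INTER_CUBIC))
rows([.535,.2645,.113],1.49,3)"
```

```text
3.35 [0.5353 0.2649 0.1909] [7.351e-01 6.779e-01 4.000e-04 8.000e-04] [ 0.11   0.412 -0.825  1.56   0.312  1.305 -0.837] 297.3186396354542 261.8503356128434 189.92939343256336 [0.542 0.332 0.334]
[260.16232574 206.36042703] [ 0.5 -0.5 -0.3] [[260.12118939 242.09503352]]
[[0.0, 0.0, 0.035], [0.001, 0.0, 0.0]]
[[0.0, 0.0, 0.034], [0.0, 0.0, 0.0]]
[[0.0, 0.0, 0.035], [0.001, 0.001, 0.0]]
[0.5354 0.2648 0.1129] [ 7.351e-01  6.779e-01  2.000e-04 -1.000e-04]
```

View pics/w3c.png

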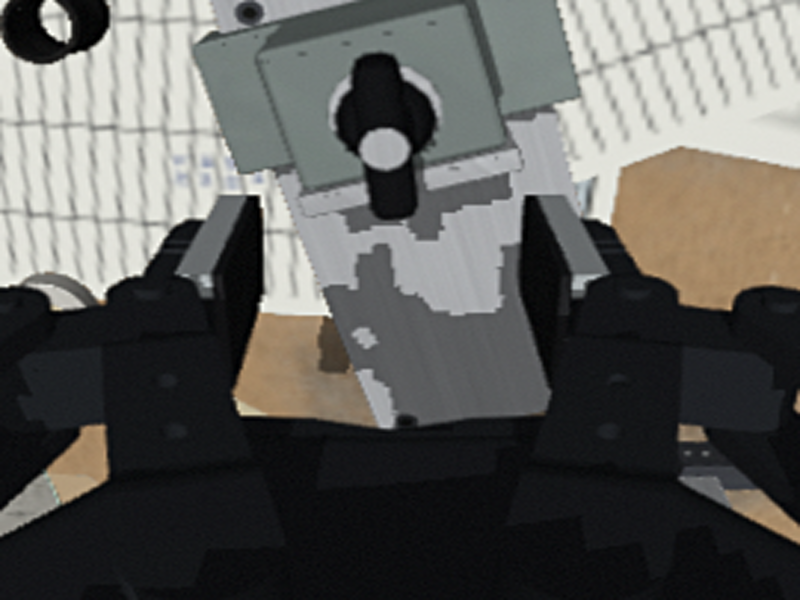

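The crop shows the hub at (384,148), as predicted. The wing runs (375,60)–(393,215), turned 0.1 rad left of the tool axis, and the fingers straddle it evenly. I descend with a small turn, then grip.

Emit:
move_arm([
  [[0, 0, 0.035], [0, 0, -0.04], 0.06],
  [[0, 0, 0.034], [0, 0, -0.04], 0.06],
  [[0, 0, 0.035], [0, 0, -0.035], 0.06],
  [[0, 0, 0], [0, 0, 0], 0.06],
  [[0, 0, 0], [0, 0, 0], -1],
  [[0, 0, 0], [0, 0, 0], -1],
  [[0, 0, 0], [0, 0, 0], -1],
  [[0, 0, 0], [0, 0, 0], -1],
  [[0, 0, 0], [0, 0, 0], -1],
  [[0, 0, 0], [0, 0, 0], -1],
], newtons=60)

```text
clock: 4.35
position: [0.5336, 0.2672, 0.115]
ee_rot: [0.703, 0.711, 0.0, 0.0]
ft_force: [-11.6, -3.1, 16.0]
grip_width: 0.127
grasp_force: 84.9
```

Emit:
move_arm([
  [[0, -0.002, -0.003], [0, 0, 0], -1],
  [[0, 0, 0], [0, 0, 0], -1],
  [[0, 0, 0], [0, 0, 0], -1],
], newtons=60)

```text
clock: 4.65
position: [0.5336, 0.2666, 0.1153]
ee_rot: [0.703, 0.711, 0.001, 0.0]
ft_force: [1.2, 1.3, -1.4]
grip_width: 0.123
grasp_force: 80.0
```

Emit:
move_arm([
  [[0, 0, 0], [0, 0, 0.11], -1],
  [[0, 0, 0], [0, 0, 0.11], -1],
  [[0, 0, 0], [0, 0, 0.11], -1],
  [[0, 0, 0], [0, 0, 0.11], -1],
  [[0, 0, 0], [0, 0, 0.11], -1],
  [[0, 0, 0], [0, 0, 0.11], -1],
  [[0, 0, 0], [0, 0, 0.11], -1],
  [[0, 0, 0], [0, 0, 0.11], -1],
  [[0, 0, 0], [0, 0, 0.11], -1],
  [[0, 0, 0], [0, 0, 0.11], -1],
])

```text
clock: 5.65
position: [0.5351, 0.266, 0.1153]
ee_rot: [0.937, 0.349, 0.002, 0.0]
ft_force: [8.6, 0.7, -5.8]
grip_width: 0.126
grasp_force: 79.4
```

Emit:
move_arm([
  [[0, 0, 0], [0, 0, 0.11], -1],
  [[0, 0, 0], [0, 0, 0.11], -1],
  [[0, 0, 0], [0, 0, 0.11], -1],
  [[0, 0, 0], [0, 0, 0.11], -1],
  [[0, 0, 0], [0, 0, 0.11], -1],
  [[0, 0, 0], [0, 0, 0.11], -1],
  [[0, 0, 0], [0, 0, 0.11], -1],
  [[0, 0, 0], [0, 0, 0.11], -1],
  [[0, 0, 0], [0, 0, 0], -1],
  [[0, 0, 0], [0, 0, 0], -1],
  [[0, 0, 0], [0, 0, 0], -1],
])

```text
clock: 6.75
position: [0.5356, 0.2647, 0.1154]
ee_rot: [1.0, 0.013, 0.002, 0.001]
ft_force: [8.9, -4.6, -4.6]
grip_width: 0.119
grasp_force: 81.2
```

```bash
python3 -c "
from w import *
o=manip.get_obs();print({k:np.round(v,3).tolist() for k,v in o.items()})
r=R.from_quat(o['ee_rot']).as_matrix();psi=np.arctan2(r[1,0],r[0,0]);print(psi,.165-psi+np.pi/2)"
```

```text
{'clock': 6.75, 'joint_pos': [-0.107, 0.412, -0.535, 1.655, 0.232, 1.134, -2.247], 'joint_velocities': [0.001, 0.002, -0.0, -0.001, 0.001, -0.0, -0.0], 'tau': [-3.562, -61.178, -11.252, -33.69, -3.228, 1.534, -1.225], 'position': [0.536, 0.265, 0.115], 'ee_rot': [1.0, 0.013, 0.002, 0.001], 'ft_force': [8.868, -4.614, -4.645], 'torque': [-0.868, -2.013, 1.252], 'grasp_force': 81.21, 'grip_width': 0.119}
0.026968293304266276 1.7088280334906303
```

Emit:
move_arm([
  [[0, 0, 0], [0, 0, 0], 0.06],
  [[0, 0, 0], [0, 0, 0], 0.06],
  [[0, 0, 0], [0, 0, 0], 0.06],
  [[0, 0, 0], [0, 0, 0], 0.06],
  [[0, 0, -0.03], [0, 0, 0], 0.06],
  [[0, 0, -0.05], [0, 0, 0], 0.06],
  [[0, 0, -0.05], [0, 0, 0], 0.06],
  [[0, 0, 0], [0, 0, 0], 0.06],
  [[0, 0, 0], [0, 0, 0], 0.06],
])

```text
clock: 7.65
position: [0.5331, 0.2668, 0.2126]
ee_rot: [1.0, 0.014, 0.001, -0.0]
ft_force: [0.3, -0.3, -0.6]
grip_width: 0.531
grasp_force: 0.0
```

```bash
python3 -c "
from w import *
c=shot('w4')
n=c['pixels'][:,:,::-1]
cv2.imwrite('pics/w4c.png',cv2.resize(n[100:340,130:450],(800,600),interpolation=cv2.INTER_CUBIC))
print((projf(c,[[.535,.265,.136]])-[130,100])*2.5)
"
```

```text
7.7 [0.5326 0.2664 0.2114] [ 9.999e-01  1.390e-02 -1.000e-04  2.000e-04] [-0.093  0.33  -0.555  1.547  0.178  1.315 -2.211] 297.3186396354542 261.8503356128434 189.92939343256336 [0.6   0.269 0.355]
[[338.54046765 243.64929394]]
```

View pics/w4c.png

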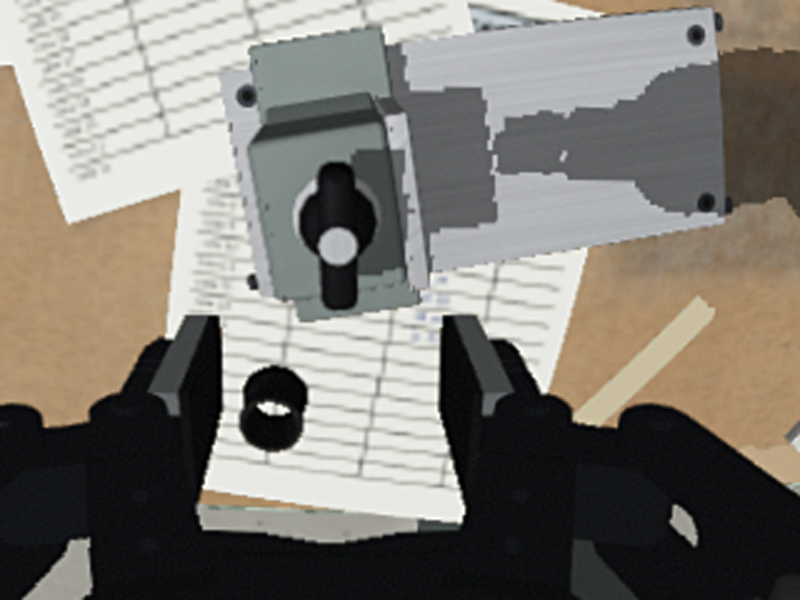

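The stop has not moved (hub at (338,246), predicted (338.5,244)) and the wing sits near 1.6 rad, so it is clamped. Now to the square.

```bash
python3 -c "
from w import *
rows([.451,-.171,.22],1.233,12)"
```

```text
[[-0.01, 0.048, -0.001], [0.0, 0.0, -0.128]]
[[-0.016, 0.047, -0.001], [0.0, 0.0, -0.128]]
[[-0.02, 0.046, -0.001], [0.0, 0.0, -0.128]]
[[-0.024, 0.043, -0.001], [0.0, 0.0, -0.128]]
[[-0.028, 0.04, -0.001], [0.0, 0.0, -0.127]]
[[-0.033, 0.037, -0.001], [0.0, 0.0, -0.128]]
[[-0.036, 0.034, -0.001], [0.0, 0.0, -0.128]]
[[-0.039, 0.031, -0.001], [0.0, 0.0, -0.128]]
[[-0.042, 0.026, 0.0], [0.0, 0.0, -0.128]]
[[-0.044, 0.021, -0.001], [0.0, 0.0, -0.128]]
[[-0.047, 0.017, -0.001], [0.0, 0.0, -0.128]]
[[-0.048, 0.013, -0.001], [0.0, 0.0, -0.128]]
[ 0.4509 -0.1713  0.2198] [ 8.158e-01  5.783e-01 -2.000e-04  1.000e-04]
```

Emit:
move_arm([
  [[-0.01, 0.048, -0.001], [0, 0, -0.128], 0.1],
  [[-0.016, 0.047, -0.001], [0, 0, -0.128], 0.1],
  [[-0.02, 0.046, -0.001], [0, 0, -0.128], 0.1],
  [[-0.024, 0.043, -0.001], [0, 0, -0.128], 0.1],
  [[-0.028, 0.04, -0.001], [0, 0, -0.127], 0.1],
  [[-0.033, 0.037, -0.001], [0, 0, -0.128], 0.1],
  [[-0.036, 0.034, -0.001], [0, 0, -0.128], 0.1],
  [[-0.039, 0.031, -0.001], [0, 0, -0.128], 0.1],
  [[-0.042, 0.026, 0], [0, 0, -0.128], 0.1],
  [[-0.044, 0.021, -0.001], [0, 0, -0.128], 0.1],
  [[-0.047, 0.017, -0.001], [0, 0, -0.128], 0.1],
  [[-0.048, 0.013, -0.001], [0, 0, -0.128], 0.1],
])

```text
clock: 8.9
position: [0.4499, -0.1726, 0.2188]
ee_rot: [0.815, 0.58, -0.001, -0.001]
ft_force: [1.0, -0.4, 0.6]
grip_width: 0.551
grasp_force: 0.0
```

Emit:
move_arm([
  [[0, 0, 0], [0, 0, 0], 0.1],
  [[0, 0, 0], [0, 0, 0], 0.1],
  [[0, 0, 0], [0, 0, 0], 0.1],
])

```text
clock: 9.2
position: [0.4511, -0.17, 0.2193]
ee_rot: [0.816, 0.578, -0.0, -0.001]
ft_force: [-0.0, 0.2, 0.0]
grip_width: 0.552
grasp_force: 0.0
```

```bash
python3 -c "
from w import *
c=shot('w5')
n=c['pixels'][:,:,::-1]
cv2.imwrite('pics/w5c.png',cv2.resize(n[100:340,110:430],(800,600),interpolation=cv2.INTER_CUBIC))
P=[[.01,.055,.024],[-.01,.055,.024],[-.01,-.055,.024],[.01,-.055,.024],[0,.055,.105],[0,.035,.105]]
print((projf(c,world([.4575,-.1518,-.338],P))-[110,100])*2.5)
"
```

```text
9.25 [ 0.4512 -0.1699  0.2195] [ 8.155e-01  5.788e-01 -2.000e-04 -5.000e-04] [ 0.566  0.042 -0.306  1.828  0.013  1.275 -0.081] 297.3186396354542 261.8503356128434 189.92939343256336 [ 0.474 -0.106  0.362]
[[401.12456877  12.5816808 ]
 [356.57924528  12.57712495]
 [357.79904866 247.58926948]
 [399.83787137 247.6229331 ]
 [378.23117886   7.91727973]
 [378.22238887  65.69063569]]
```

View pics/w5c.png

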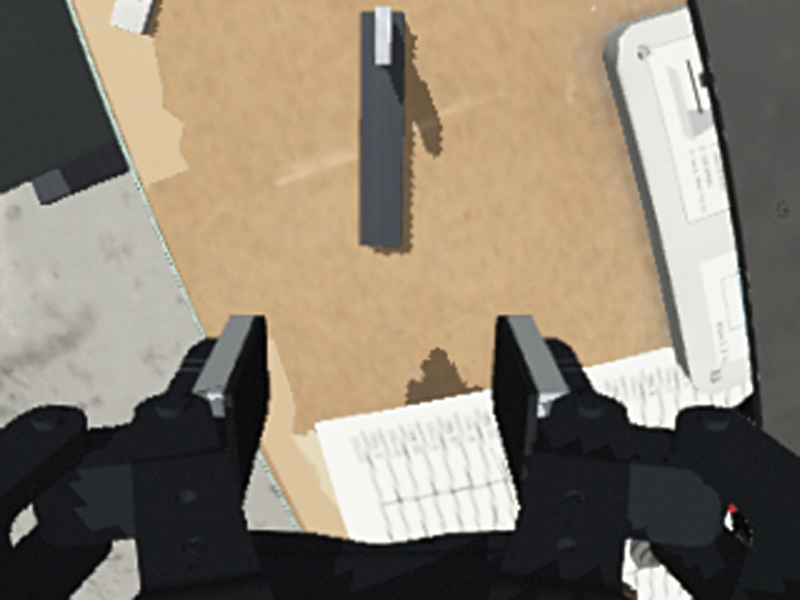

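The picture shows the square's stock at (360–405, 10–248), 1.3 mm to the right of the prediction, at the right angle, with its blade at the top end and free space all round.

```bash
python3 -c "
from w import *
rows([.4507,-.1758,.005],1.233,8)"
```

```text
[[-0.001, 0.0, 0.036], [0.0, 0.0, 0.0]]
[[-0.001, 0.001, 0.036], [0.0, 0.0, 0.0]]
[[-0.001, 0.0, 0.035], [0.0, 0.0, 0.001]]
[[-0.001, 0.0, 0.036], [-0.001, 0.0, 0.0]]
[[-0.001, 0.0, 0.036], [0.0, 0.0, 0.0]]
[[-0.001, 0.001, 0.036], [0.0, 0.0, 0.0]]
[[-0.001, 0.0, 0.035], [0.0, 0.0, 0.001]]
[[-0.001, 0.0, 0.036], [0.0, 0.0, 0.0]]
[ 0.4506 -0.1759  0.005 ] [ 8.160e-01  5.781e-01  1.000e-04 -1.000e-04]
```

Emit:
move_arm([
  [[-0.001, 0, 0.036], [0, 0, 0], 0.1],
  [[-0.001, 0.001, 0.036], [0, 0, 0], 0.1],
  [[-0.001, 0, 0.035], [0, 0, 0], 0.1],
  [[-0.001, 0, 0.036], [0, 0, 0], 0.1],
  [[-0.001, 0, 0.036], [0, 0, 0], 0.1],
  [[-0.001, 0.001, 0.036], [0, 0, 0], 0.1],
  [[-0.001, 0, 0.03], [0, 0, 0], 0.1],
  [[-0.001, 0, 0.025], [0, 0, 0], 0.1],
  [[0, 0, 0.016], [0, 0, 0], 0.1],
  [[0, 0, 0], [0, 0, 0], 0.1],
  [[0, 0, 0], [0, 0, 0], 0.1],
])

```text
clock: 10.35
position: [0.451, -0.177, 0.0061]
ee_rot: [0.816, 0.579, 0.0, 0.0]
ft_force: [-0.0, -0.6, 1.2]
grip_width: 0.552
grasp_force: 0.0
```

Emit:
move_arm([
  [[0, 0, 0], [0, 0, 0], -1],
  [[0, 0, 0], [0, 0, 0], -1],
  [[0, 0, 0], [0, 0, 0], -1],
  [[0, 0, 0], [0, 0, 0], -1],
  [[0, 0, 0], [0, 0, 0], -1],
  [[0, 0, 0], [0, 0, 0], -1],
], newtons=80)

```text
clock: 10.95
position: [0.4512, -0.1776, 0.0068]
ee_rot: [0.816, 0.578, 0.0, 0.001]
ft_force: [-2.0, 1.1, 7.8]
grip_width: 0.214
grasp_force: 78.9
```

Emit:
move_arm([
  [[0, 0, -0.02], [0, 0, 0], -1],
  [[0, 0, -0.03], [0, 0, 0], -1],
  [[0, 0, -0.03], [0, 0, 0], -1],
  [[0, 0, -0.03], [0, 0, 0], -1],
  [[0, 0, 0], [0, 0, 0], -1],
  [[0, 0, 0], [0, 0, 0], -1],
  [[0, 0, 0], [0, 0, 0], -1],
])

```text
clock: 11.65
position: [0.4497, -0.1772, 0.0868]
ee_rot: [0.816, 0.578, -0.001, -0.001]
ft_force: [-0.4, 0.3, -3.6]
grip_width: 0.213
grasp_force: 78.7
```

```bash
python3 -c "
from w import *
o=manip.get_obs();print(np.round(o['ft_force'],1),np.round(o['torque'],2),o['grasp_force'])
rows([.557,.130,.085],1.733,12)"
```

```text
[-0.4  0.3 -3.6] [-0.12  0.   -0.04] 78.71873617172241
[[0.036, 0.0, 0.0], [0.0, 0.0, -0.053]]
[[0.036, 0.001, 0.0], [0.0, 0.0, -0.053]]
[[0.036, 0.003, 0.001], [-0.001, 0.0, -0.053]]
[[0.036, 0.005, 0.0], [0.0, 0.0, -0.053]]
[[0.036, 0.006, 0.0], [0.0, 0.0, -0.053]]
[[0.035, 0.007, 0.0], [0.0, 0.0, -0.053]]
[[0.035, 0.009, 0.0], [0.0, 0.0, -0.053]]
[[0.035, 0.01, 0.001], [-0.001, 0.0, -0.053]]
[[0.034, 0.012, 0.0], [0.0, 0.0, -0.053]]
[[0.034, 0.013, 0.0], [0.0, 0.0, -0.053]]
[[0.033, 0.015, 0.0], [0.0, 0.0, -0.053]]
[[0.032, 0.016, 0.0], [0.0, -0.001, -0.053]]
[0.5571 0.1298 0.0853] [ 6.476e-01  7.620e-01 -2.000e-04  1.000e-04]
```

Lifted (3.6 N weight, grip 79 N). I carry it to the plate.

Emit:
move_arm([
  [[0.036, 0, 0], [0, 0, -0.053], -1],
  [[0.036, 0.001, 0], [0, 0, -0.053], -1],
  [[0.036, 0.003, 0.001], [0, 0, -0.053], -1],
  [[0.036, 0.005, 0], [0, 0, -0.053], -1],
  [[0.036, 0.006, 0], [0, 0, -0.053], -1],
  [[0.035, 0.007, 0], [0, 0, -0.053], -1],
  [[0.035, 0.009, 0], [0, 0, -0.053], -1],
  [[0.035, 0.01, 0.001], [0, 0, -0.053], -1],
  [[0.034, 0.012, 0], [0, 0, -0.053], -1],
  [[0.034, 0.013, 0], [0, 0, -0.053], -1],
  [[0.033, 0.015, 0], [0, 0, -0.053], -1],
  [[0.032, 0.016, 0], [0, 0, -0.053], -1],
])

```text
clock: 12.85
position: [0.5575, 0.1304, 0.0849]
ee_rot: [0.647, 0.763, -0.001, -0.001]
ft_force: [0.2, -0.7, -2.9]
grip_width: 0.205
grasp_force: 78.5
```

Emit:
move_arm([
  [[0, 0, 0], [0, 0, 0], -1],
  [[0, 0, 0], [0, 0, 0], -1],
  [[0, 0, 0], [0, 0, 0], -1],
])

```text
clock: 13.15
position: [0.5574, 0.1284, 0.0855]
ee_rot: [0.648, 0.762, -0.001, -0.0]
ft_force: [-0.3, -0.5, -4.8]
grip_width: 0.211
grasp_force: 78.8
```

```bash
python3 -c "
from w import *
c=shot('w6')
n=c['pixels'][:,:,::-1]
cv2.imwrite('pics/w6c.png',cv2.resize(n[60:300,110:430],(800,600),interpolation=cv2.INTER_CUBIC))
P=[[-.033,0,.099],[.033,0,.099],[-.033,0,.022],[.033,0,.022]]
print('face',(projf(c,world([.5398,.2354,.162],P))-[110,60])*2.5)
o=manip.get_obs();r=R.from_quat(o['ee_rot'])
B=np.array([[.0814,.001,-.098],[.0614,.001,-.098],[.0814,-.009,.007],[.0814,.011,.007]])
print('square',(projf(c,r.apply(B)+o['position'])-[110,60])*2.5)
rows([.5568,.1304,.034],1.733,3)
"
```

```text
13.2 [0.5576 0.1283 0.0858] [ 6.482e-01  7.615e-01 -7.000e-04 -2.000e-04] [ 0.136  0.397 -0.533  1.744  0.227  1.064 -0.314] 297.3186396354542 261.8503356128434 189.92939343256336 [0.548 0.195 0.228]
face [[183.94148973 -92.79755635]
 [558.64493517 -95.18563157]
 [254.85311505 -16.44850271]
 [494.64943606 -17.43766199]]
square [[ 377.32273405 -100.01367065]
 [ 377.43160151  226.18589592]
 [ 328.906275     57.90152223]
 [ 429.92991388   57.86354939]]
[[0.001, 0.0, 0.023], [-0.001, 0.0, -0.001]]
[[0.001, 0.0, 0.023], [0.0, 0.001, -0.001]]
[[0.001, -0.001, 0.023], [-0.001, 0.0, 0.0]]
[0.5565 0.1303 0.0341] [6.476e-01 7.620e-01 1.000e-04 1.000e-04]
```

View pics/w6c.png

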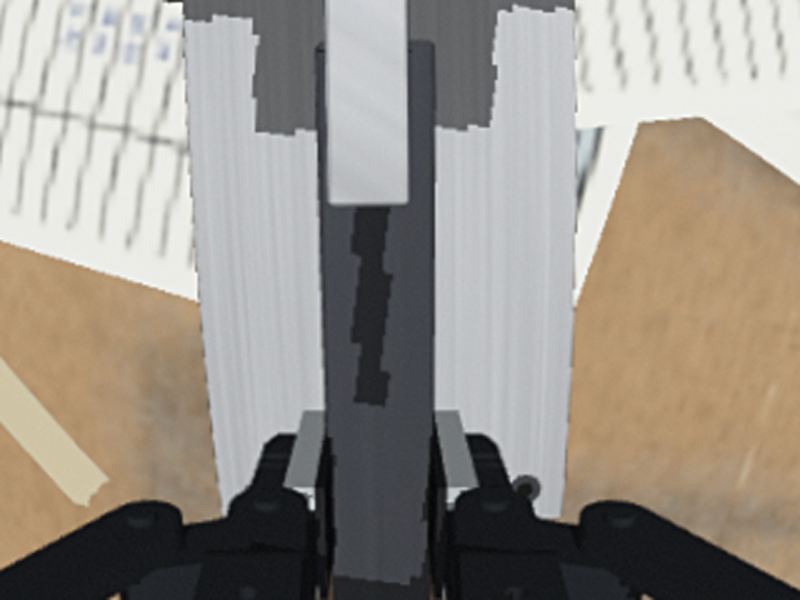

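The picture shows the square gripped and centred over the plate: blade at (330–408, up to 204), stock aligned with the plate's edges. I lower it.

Emit:
move_arm([
  [[0.001, 0, 0.023], [0, 0, 0], -1],
  [[0.001, 0, 0.023], [0, 0, 0], -1],
  [[0.001, 0, 0.02], [0, 0, 0], -1],
  [[0, 0, 0], [0, 0, 0], -1],
  [[0, 0, 0], [0, 0, 0], -1],
  [[0, 0, 0.003], [0, 0, 0], -1],
  [[0, 0, 0.003], [0, 0, 0], -1],
  [[0, 0, 0], [0, 0, 0], -1],
  [[0, 0, 0], [0, 0, 0], -1],
])

```text
clock: 14.1
position: [0.5578, 0.1318, 0.0328]
ee_rot: [0.648, 0.762, 0.0, 0.0]
ft_force: [-0.8, 0.1, -3.8]
grip_width: 0.209
grasp_force: 78.7
```

Emit:
move_arm([
  [[0, 0, 0.002], [0, 0, 0], -1],
  [[0, 0, 0.002], [0, 0, 0], -1],
  [[0, 0, 0.002], [0, 0, 0], -1],
  [[0, 0, 0], [0, 0, 0], -1],
  [[0, 0, 0], [0, 0, 0], -1],
])

```text
clock: 14.6
position: [0.5577, 0.1318, 0.0288]
ee_rot: [0.648, 0.762, -0.0, 0.0]
ft_force: [-4.3, -0.9, 6.2]
grip_width: 0.21
grasp_force: 80.2
```

Emit:
move_arm([
  [[0, 0, -0.001], [0, 0, 0], -1],
  [[0.004, 0, 0], [0, 0, 0], -1],
  [[0.004, 0, 0], [0, 0, 0], -1],
  [[0.004, 0, 0], [0, 0, 0], -1],
  [[0.004, 0, 0], [0, 0, 0], -1],
  [[0.004, 0, 0], [0, 0, 0], -1],
  [[0.004, 0, 0], [0, 0, 0], -1],
  [[0, 0, 0], [0, 0, 0], -1],
  [[0, 0, 0], [0, 0, 0], -1],
])

```text
clock: 15.5
position: [0.5546, 0.1505, 0.0289]
ee_rot: [0.647, 0.762, 0.0, -0.0]
ft_force: [-0.0, 2.0, -0.3]
grip_width: 0.211
grasp_force: 79.3
```

Emit:
move_arm([
  [[0.002, 0, 0], [0, 0, 0], -1],
  [[0.002, 0, 0], [0, 0, 0], -1],
  [[0, 0, 0], [0, 0, 0], -1],
  [[0, 0, 0], [0, 0, 0], -1],
])

```text
clock: 15.9
position: [0.5544, 0.1523, 0.0289]
ee_rot: [0.648, 0.762, -0.0, 0.0]
ft_force: [0.4, -2.1, 0.7]
grip_width: 0.214
grasp_force: 79.4
```

Emit:
move_arm([
  [[0.002, 0, 0], [0, 0, 0], -1],
  [[0, 0, 0], [0, 0, 0], -1],
  [[0, 0, 0], [0, 0, 0], -1],
])

```text
clock: 16.2
position: [0.5541, 0.1541, 0.0289]
ee_rot: [0.648, 0.762, 0.0, 0.0]
ft_force: [0.7, -0.3, 0.5]
grip_width: 0.216
grasp_force: 79.4
```

Emit:
move_arm([
  [[0.002, 0, 0], [0, 0, 0], -1],
  [[0, 0, 0], [0, 0, 0], -1],
  [[0, 0, 0], [0, 0, 0], -1],
])

```text
clock: 16.5
position: [0.5539, 0.155, 0.0289]
ee_rot: [0.648, 0.762, -0.0, 0.0]
ft_force: [1.0, -5.4, 2.3]
grip_width: 0.21
grasp_force: 79.6
```

Emit:
move_arm([
  [[0.002, 0, 0], [0, 0, 0], -1],
  [[0, 0, 0], [0, 0, 0], -1],
  [[0, 0, 0], [0, 0, 0], -1],
])

```text
clock: 16.8
position: [0.5539, 0.155, 0.0289]
ee_rot: [0.648, 0.762, -0.001, 0.001]
ft_force: [1.2, -9.6, 3.2]
grip_width: 0.216
grasp_force: 79.9
```

Emit:
move_arm([
  [[0.001, 0, 0.001], [0, 0, 0], -1],
  [[0, 0, 0], [0, 0, 0], -1],
  [[0, 0, 0], [0, 0, 0], -1],
  [[0, 0, 0], [0, 0, 0], -1],
  [[0, 0, 0], [0, 0, 0], -1],
])

```text
clock: 17.3
position: [0.554, 0.155, 0.0288]
ee_rot: [0.648, 0.761, -0.001, 0.001]
ft_force: [-2.5, -13.4, 13.4]
grip_width: 0.215
grasp_force: 81.2
```

```bash
python3 -c "
from w import *
c=shot('w7'); a=c['pixels'][60:240,120:400]
s=vision.camera('top'); b=s['pixels'][150:240,170:290]
s2=vision.camera('scene'); d=s2['pixels'][180:270,150:270]
r=cv2.resize
im=np.vstack([r(a,(800,300),interpolation=2)*1,np.hstack([r(b,(400,300),interpolation=2),r(d,(400,300),interpolation=2)])])
cv2.imwrite('pics/f.png',im[:,:,::-1])
o=manip.get_obs();print(np.round(o['ft_force'],1),np.round(o['torque'],2),np.round(o['joint_velocities'],3),o['clock'])
"
```

```text
17.35 [0.554  0.155  0.0288] [ 0.6483  0.7614 -0.0013  0.0012] [ 0.07   0.477 -0.517  1.775  0.283  0.965 -0.402] 297.3186396354542 261.8503356128434 189.92939343256336 [0.544 0.222 0.171]
[ -3.2 -12.9  12.7] [-2.68  0.62  0.14] [-0.001  0.     0.001 -0.001 -0.    -0.    -0.003] 17.45
```

View pics/f.png

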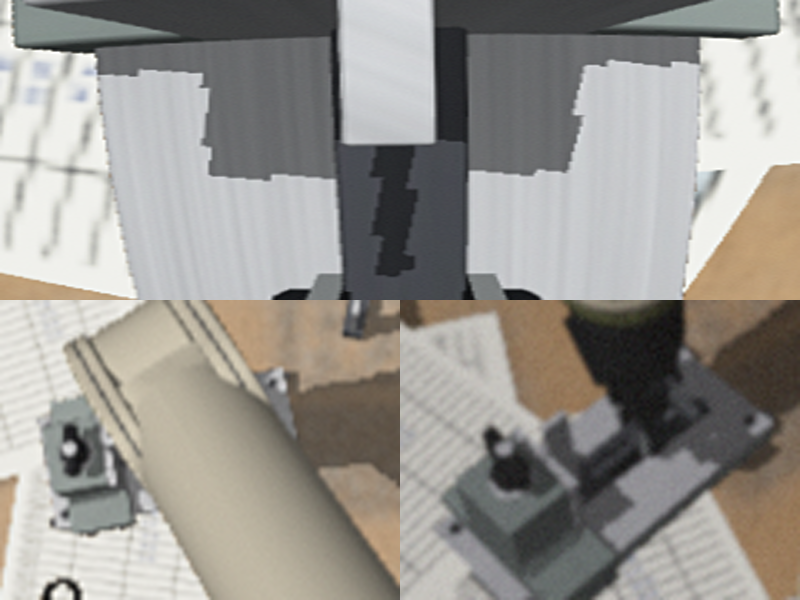

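```bash
python3 -c "
from w import *
S=pickle.load(open('scene.pkl','rb'));c=pickle.load(open('w7.pkl','rb'))
q=[.5398,.2354,.162]
P=world(q,[[0,0,.127],[0,-.02,.127],[0,-.02,.022],[0,0,.022],[-.01,-.11,.046]])
u=(proj(S,P)-[150,180])*10/3+[400,300]; print(u.round())
v=projf(c,P); print(((v-[120,60])*[800/280,300/180]).round())
# blade inner edge in wrist view: height .127, row of blade edge at y offset
for yy in(-.016,-.018,-.02,-.022,-.024): print(yy,((projf(c,world(q,[[0,yy,.127]]))-[120,60])*[800/280,300/180]).round())
"
```

```text
[[539. 425.]
 [562. 408.]
 [579. 490.]
 [558. 506.]
 [679. 410.]]
[[358. -67.]
 [359. 151.]
 [392. 103.]
 [391.  37.]
 [339. 407.]]
-0.016 [[359. 106.]]
-0.018 [[359. 129.]]
-0.02 [[359. 151.]]
-0.022 [[360. 172.]]
-0.024 [[360. 194.]]
```

The blade's inner edge is at row 143, which puts its outer edge at the face. In the scene view it stands where predicted, at about (555,420). The stock end meets the saddle, the arm is at rest, and the forces are steady (about 13 N forward, 17 N on the plate). I hand in.

```bash
python3 -c "
from workcell import order
print(order.hand_in())"
```

```text
the job is handed in; nothing more can be done
None
```

The job is handed in, with the knob clamped at about 1.6 rad and the square still gripped and pressed flush into the corner; the hand-in call returned no verdict.

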